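# Set the shell tray under the depositor and hold the hopper lid open

## Task

Check the chocolate depositor dry before I load it: with the hopper lid shut, slide the tray (it has a knob at its right) until the left open shell is centred under the nozzle and stop there for a good second, then do the same with the right open shell and leave the tray there so that the first drips land in it. Then lift the hopper lid to 60 degrees open and hold it there for me to pour: its hinge is sprung and drops it shut, so finish while still holding it, the lid steady at that angle. Leave the tart dish, the spice jar and the cutter beside the machine where they stand.

Things in the scene. Friction and masses are not known exactly. Their poses are not given: they have to be found in the camera images.
- depositor: Bench chocolate depositor, fixed, base 290 x 290 mm. Origin on the worktop straight under the nozzle; x points to its back (white drive housing, 115 mm behind the nozzle axis), y to its left. Above its base: a y slide, on that an x slide with the tray, and over the tray a round steel hopper, 101 mm across, rim 188 mm above the worktop, on the nozzle's vertical axis.
- nozzle_tip (a point): Lower end of the fixed steel nozzle under the hopper, 7 mm across, 83 mm above the worktop, 11 mm above the shells' rims; straight below the centre of the round lid when that is shut.
- tray_knob (a point): Black round upright knob, 25 mm across, from 57 to 95 mm above the worktop, on a steel strap that leaves the tray to the right. The point is on its axis, 80 mm above the worktop, a good height for the grip. It is rigid with the tray; both slides move by hand (about 2 N of friction each) and stay where they are left.
- left_shell (a point): Rim centre, 72 mm above the worktop, of the left open brown chocolate shell (an empty cup, 41 mm across, 20 mm tall), fixed in a white 108 x 160 mm tray of two rows of three; the other four pieces are closed and flat-topped. It is in the back row at the left end: 98 mm behind (machine x) and 238 mm left (machine y) of the knob's axis.
- right_shell (a point): Rim centre, 72 mm above the worktop, of the right open shell, in the front row at the right end of the tray: 50 mm behind (machine x) and 142 mm left (machine y) of the knob's axis.
- tray (a joint): Slide of the tray along machine x (to the back +), m, -0.032 to 0.032; at 0 the tray is centred under the nozzle. The left open shell is under the nozzle at -0.024, the right one at +0.024.
- cross_slide (a joint): Slide that carries the tray along machine y (to the left +), m, -0.056 to 0.056. The left open shell is under the nozzle at -0.048, the right one at +0.048.
- hopper_lid (a joint): Opening of the hopper lid, rad: 0 shut and level, 1.047 is 60 degrees, stop at 1.75. A round steel disc, 106 mm across, about 0.25 kg, hinged at the back of the rim; a spring and its weight pull it shut with about 0.2 N m at any angle up to 60 degrees (1.5 N at the handle).
- lid_handle (a point): Centre of the lid's black handle, a rounded block 22 mm wide (machine y), 38 mm long, 14 mm thick, 31 mm in front of the lid's edge; shut, it is 84 mm in front of the nozzle axis, 192 mm above the worktop. It swings up and back with the lid. Pinched across its width it can pivot between the fingers, so the hand may stay upright. Axes turn with the lid.
- lid_hinge (a point): Point on the lid's hinge axis (along machine y), 56 mm behind the nozzle axis, 188.5 mm above the worktop, 140 mm from the handle's centre.
- tart_dish: Bystander: small fluted metal tart dish, 83 mm across, 33 mm tall, loose, right of the machine. Origin under its centre.
- red_jar: Bystander: spice jar, 47 mm across, 97 mm tall, loose, left of the machine. Origin under its centre.
- cutter: Bystander: fluted metal ring cutter, 62 mm across, 28 mm tall, loose, to the right of the machine. Origin under its centre.

How it is judged:
On the way, in this order (a step that is already met when the one before it is completed fails the run):
1. the left open shell stands still under the nozzle, lid shut (horizontal distance between nozzle_tip and left_shell below 0.007 m and value of joint hopper_lid below 0.1 rad and velocity of joint cross_slide between -0.01 and 0.01 m/s and velocity of joint tray between -0.01 and 0.01 m/s), for 0.6 s.
2. the right open shell stands still under the nozzle, lid shut (horizontal distance between nozzle_tip and right_shell below 0.007 m and value of joint hopper_lid below 0.1 rad and velocity of joint cross_slide between -0.01 and 0.01 m/s and velocity of joint tray between -0.01 and 0.01 m/s), for 0.6 s.
3. the lid is held open at 60 degrees (value of joint hopper_lid between 0.96 and 1.134 rad and contact force between the fingers and hopper_lid above 0.3 N and horizontal distance between nozzle_tip and right_shell below 0.007 m), for 0.3 s.
At the end, for the whole second after the job is handed in: The gripper's fingers hold the hopper lid steady at 60 degrees open, within 5 degrees, and the nozzle's tip is still within 7 mm (seen from above) of the right open shell's centre, with the tray's knob released (all of step 3 and velocity of joint hopper_lid between -0.05 and 0.05 rad/s and contact force between the fingers and tray below 0.2 N); the arm keeps its last pose, push and grip.
It fails at once if the small tart dish is moved (more than 30 mm) (distance of tart_dish from where it was at the start of the episode above 0.03 m).
It fails at once if the spice jar is moved (more than 30 mm) (distance of red_jar from where it was at the start of the episode above 0.03 m).
It fails at once if the fluted cutter is moved (more than 30 mm) (distance of cutter from where it was at the start of the episode above 0.03 m).
It also fails if it takes over 61 s, if anything falls off the work surface, if the arm or the gripper's body presses on something with over 40 N, if the wrist force passes 120 N, or if a joint passes its speed limit or range.

## Robot

A 7-joint arm with a two-finger parallel gripper is mounted at the origin on a cart in front of the work surface, level with it; the furniture and walls round the work are solid. World frame = base frame: x ahead of the robot, y to its left, z up, the work surface at z = 0. Lengths are in m, angles in rad, forces in N, time in s.
With the tool pointing down it reaches from about 0.425 to 0.875 m from the base axis. Payload 4.7 kg.
Tool frame: the origin (TCP) lies midway between the tips of the shut fingers; the grasp point (between the pads) lies 19 mm behind it; z points along the fingers, y is the line along which they close (so a half turn about z gives the same grasp; the last joint's range is limited). The gripper opens to 87 mm and grips with 3 to 60 N. Pads are 19 mm wide; open, the fingers measure 117 mm over their backs; the gripper's body (75 mm by 190 mm) begins 51 mm behind the grasp point.
Start: joints at [1.171, 0.321, -0.07, 1.45, 0.023, 1.371, -0.057], TCP at [0.261, -0.595, 0.223] pointing down, gripper open.
Joint ranges: [-2.86, 2.86], [-0.3, 2.09], [-1.38, 1.24], [0.06, 2.45], [-1.56, 4.7], [0.09, 2.05], [-2.69, 2.69]. Speed limits (rad/s): [2.57, 2.57, 3.14, 3.14, 3.14, 3.14, 3.14].

## Interface

Orientations are given as a rotation vector (axis times angle).
In Python, from bench import ctrl gives the robot as it stands. The module is installed in compiled form; this text tells all that it offers.
- The arm moves only by the shell command python3 -m handwheel 'ROWS' [FORCE]. ROWS is JSON, a list of rows, each a list of 7 numbers: the finger opening in m, from 0 to 0.087, then the shift along the tool's x, y, z in m, then the turn, a rotation vector about the tool's x, y, z in degrees. A call has 1 to 12 rows; each row shifts and turns the commanded pose from where the row before left it, along the tool's axes as they then stand; what a row does not reach is not made up. A row lasts 1/8 s, in which the tool goes at most 62.5 mm and 10.7 degrees, less where a joint would pass 70% of its speed; a pose out of reach is approached as far as the arm can. A call is refused whole if a number of a shift passes 0.0625 or a number of a turn 10.7, either way. A call with a gripper value outside its range is refused whole. The fingers move at their own pace and stop on an object; FORCE is the grip in N (left out, the last holds). Time passes only in rows, so rows that do not move let the fingers close. It gives the time, the measured TCP pose, the force, the opening and the grip force at its end, in the units of the state.
- ctrl.get_state(): the state, without advancing time (a new reading comes with each control period).
- ctrl.get_image(name): name is "scene" or "top" or "wrist"; returns (picture, depth): 384x512x3 uint8, blue, green, red; 384x512 float32, m along the optical axis (not along the pixel's ray), 0 where there is no reading.
- ctrl.camera_info(name): a dict with "intrinsics" (3x3 intrinsics, pixels), "R" (3x3) and "t" (3): a world point X has camera coordinates R X + t. Camera axes: x right, y down, z forward; pixel columns grow to the right and rows downward; lengths in m; the calibration is good to about 2 mm. A picture is of the moment at which its call begins: read the wrist's pose just before it. camera_info takes no time and is no camera call; for the wrist camera it gives the pose at the moment of the call.
- ctrl.close_job(): hands the job in; it is judged then, once.
The state is a dict: "time": time; "joint_positions": joint angles; "qd": joint speeds; "joint_torque": joint torques, N m; "position": TCP position; "tool_rot": TCP orientation; "ft_force": force on the tool from outside, world axes, zero at the start; "torque": the same for the moment, N m; "grip_width": opening from 0.0 (shut) to 1.0 (fully open); "grip_force": force on a finger pad.
Only numpy, scipy, OpenCV 4.12 (cv2) and the standard library are available. Lean on these libraries where they do the work, as an engineer would, in place of code of your own. Each camera call takes 0.05 s, during which the arm holds its last target. There are 200 camera calls.

## Working session

There is one attempt and no reset: what is moved stays moved. The work goes in short steps, Python scripts to look and compute and a shell command to move; the robot and the scene stay as the last step left them, time stands still between calls to the robot, and variables do not carry over. Pictures are saved under pics/ and viewed, at most 10 in all, crops included, and the job is handed in when it is done.

```bash
mkdir -p pics
cat > h.py <<'E'
import numpy as np, cv2
from bench import ctrl
from scipy.spatial.transform import Rotation as Ro
def cloud(name):
    im,d=ctrl.get_image(name); c=ctrl.camera_info(name); K=np.array(c["intrinsics"]);R=np.array(c["R"]);t=np.array(c["t"])
    v,u=np.mgrid[:384,:512]; P=np.stack([(u-K[0,2])/K[0,0]*d,(v-K[1,2])/K[1,1]*d,d],-1)
    return im,d,(P-t)@R, (K,R,t)
def proj(cam,X):
    K,R,t=cam; p=K@(R@np.asarray(X)+t); return p[:2]/p[2]
E
python3 - <<'E'
from h import *
s=ctrl.get_state(); print(s["time"],s["position"],s["tool_rot"],Ro.from_rotvec(s["tool_rot"]).as_matrix().round(3))
for n in("top","scene"):
    im,d,P,c=cloud(n); cv2.imwrite(f"pics/{n}0.png",im); np.savez(f"{n}.npz",im=im,P=P)
    print(n,(-c[1].T@c[2]).round(3))
a=cv2.imread("pics/top0.png")
E
```

```text
0.0 [ 0.26109973 -0.59463416  0.22144319] [-3.07275955e+00 -6.45047483e-01  7.67807364e-04] [[ 0.916  0.402 -0.001]
 [ 0.402 -0.916  0.002]
 [-0.    -0.002 -1.   ]]
top [ 0.42  -0.04   1.349]
scene [-0.109 -1.343  0.831]
```

View pics/top0.png

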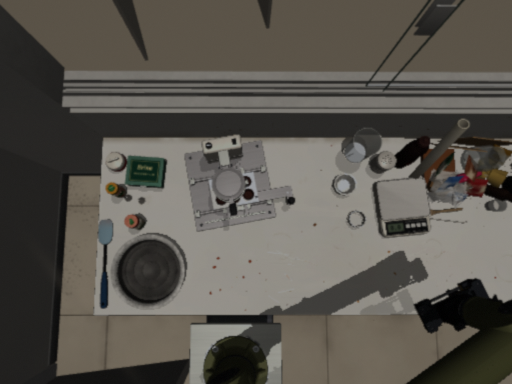

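View pics/scene0.png

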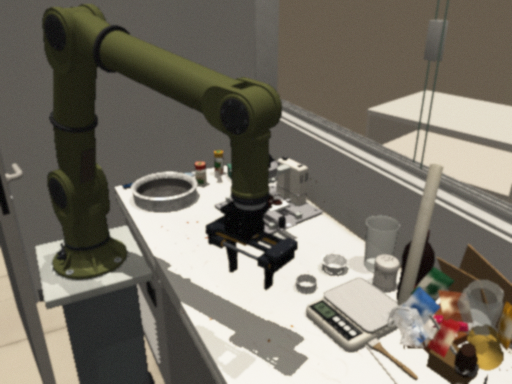

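The top view shows the machine's lid at about (229,184), its handle at (234,210), the knob at (291,201), the dish at (344,185), the cutter at (356,219) and the red jar at about (132,221). In the scene view the arm hides most of the machine.

Run:
```python
from h import *
f=np.load("top.npz"); P=f["P"]; im=f["im"]
def sel(u0,u1,v0,v1,z0,z1):
    m=np.zeros((384,512),bool); m[v0:v1,u0:u1]=1
    return m&(P[...,2]>z0)&(P[...,2]<z1)
def rep(n,m):
    Q=P[m]; c=(Q.min(0)+Q.max(0))/2; print(n,len(Q),"mean",Q.mean(0).round(4),"mid",c.round(4),"ext",np.ptp(Q,axis=0).round(3)); return Q
rep("lid+handle",sel(205,255,160,222,.17,.215))
h=rep("handle",sel(226,245,203,222,.17,.215))
k=rep("knob",sel(283,300,192,210,.075,.11))
rep("dish",sel(330,358,172,198,.01,.05)); rep("cutter",sel(345,368,208,230,.01,.05)); rep("jar",sel(120,146,210,232,.03,.12))
g=cv2.cvtColor(im,cv2.COLOR_BGR2GRAY)
# base plate rectangle
m=sel(180,285,135,235,.004,.035); Q=P[m]; r=cv2.minAreaRect((Q[:,:2]*1000).astype(np.float32)); print("base",r, np.median(Q[:,2]))
print(P[200:222:2,234].round(3))
cv2.imwrite("pics/crop.png",cv2.resize(im[130:240,175:305],None,fx=6,fy=5.4,interpolation=cv2.INTER_CUBIC))
```

```text
lid+handle 999 mean [0.6072 0.0187 0.1931] mid [0.5941 0.0205 0.1918] ext [0.163 0.104 0.02 ]
handle 86 mean [0.5316 0.0048 0.1955] mid [0.532  0.004  0.1942] ext [0.038 0.022 0.013]
knob 40 mean [ 0.5718 -0.1911  0.0922] mid [ 0.5727 -0.1912  0.0911] ext [0.021 0.021 0.014]
dish 221 mean [ 0.6419 -0.3996  0.0244] mid [ 0.6383 -0.394   0.0229] ext [0.081 0.081 0.026]
cutter 60 mean [ 0.5127 -0.4383  0.0217] mid [ 0.5126 -0.4343  0.0211] ext [0.058 0.06  0.022]
jar 234 mean [0.4993 0.3451 0.0821] mid [0.5009 0.3491 0.0661] ext [0.052 0.049 0.07 ]
base ((646.7044677734375, 19.336807250976562), (384.3758544921875, 361.5352478027344), 87.9645004272461) 0.012408714286392244
[[ 0.565  0.001  0.154]
 [ 0.569  0.004  0.062]
 [ 0.547 -0.001  0.196]
 [ 0.541 -0.001  0.192]
 [ 0.535 -0.001  0.195]
 [ 0.528 -0.001  0.197]
 [ 0.522 -0.001  0.197]
 [ 0.516 -0.001  0.199]
 [ 0.524  0.005  0.017]
 [ 0.517  0.005  0.01 ]
 [ 0.51   0.005  0.013]]
```

View pics/crop.png

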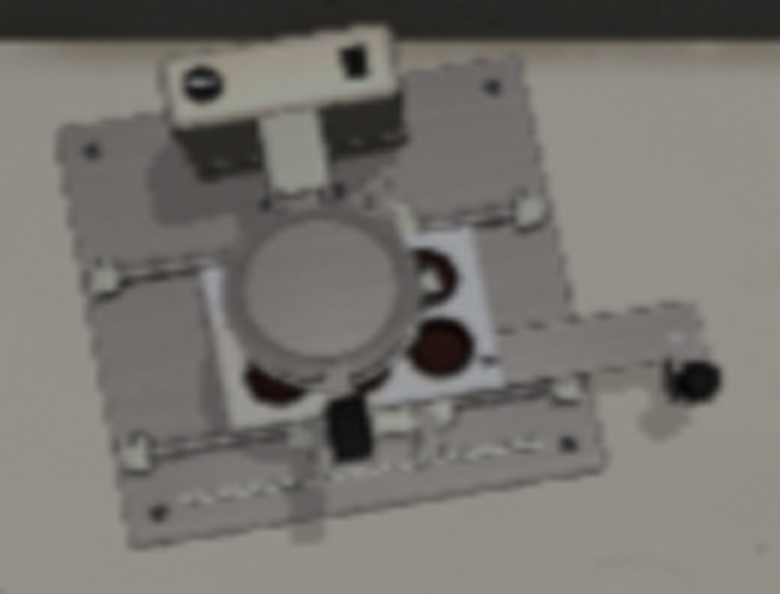

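```bash
python3 -m handwheel '[[0.087,0,0,0,0,0,-9.5],[0.087,0,0,0,0,0,-9.5],[0.087,0,0,0,0,0,-9.5],[0.087,0,0,0,0,0,-9.5],[0.087,0,0,0,0,0,-9.5],[0.087,0,0,0,0,0,-9.5],[0.087,0,0,0,0,0,-9.5],[0.087,0,0,0,0,0,-9.5]]'; python3 -m handwheel '[[0.087,0.0425,0.032,-0.005,0,0,0],[0.087,0.0425,0.032,-0.005,0,0,0],[0.087,0.0425,0.032,-0.005,0,0,0],[0.087,0.0425,0.032,-0.005,0,0,0],[0.087,0.0425,0.032,-0.005,0,0,0],[0.087,0.0425,0.032,-0.005,0,0,0],[0.087,0.0425,0.032,-0.005,0,0,0],[0.087,0.0425,0.032,-0.005,0,0,0],[0.087,0.0425,0.032,-0.005,0,0,0],[0.087,0.0425,0.032,-0.005,0,0,0],[0.087,0,0,0,0,0,0],[0.087,0,0,0,0,0,0]]'
python3 - <<'E'
from h import *
s=ctrl.get_state(); print(s["time"],s["position"],s["joint_positions"]); print(Ro.from_rotvec(s["tool_rot"]).as_matrix().round(3))
im,d,P,c=cloud("wrist"); cv2.imwrite("pics/w1.png",im); np.savez("w1.npz",im=im,P=P); print((-c[1].T@c[2]).round(3), c[1].round(2))
E
```

```text
time: 1.1
position: [0.2612, -0.5948, 0.2219]
tool_rot: [-2.018, -2.406, -0.001]
ft_force: [1.4, -0.3, -0.2]
grip_width: 0.999
grip_force: 0.0
time: 2.6
position: [0.5047, -0.1228, 0.2721]
tool_rot: [-2.025, -2.401, 0.002]
ft_force: [-0.5, -0.6, -0.4]
grip_width: 1.0
grip_force: 0.0
2.6 [ 0.50466192 -0.12276039  0.27210011] [ 0.82240478  0.05502409 -0.6552205   1.67481126  0.03453801  1.42416432
  0.33240729]
[[-0.169  0.986 -0.001]
 [ 0.986  0.169 -0.   ]
 [-0.    -0.001 -1.   ]]
[ 0.494 -0.057  0.432] [[ 0.99  0.17 -0.  ]
 [ 0.16 -0.95  0.25]
 [ 0.04 -0.25 -0.97]]
```

View pics/w1.png

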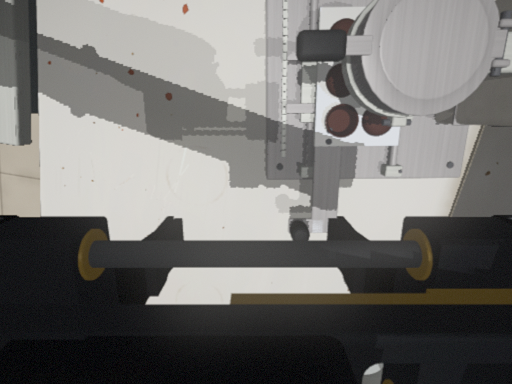

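The wrist view shows the handle at (322,46), the lid disc around (430,45), the tray's right end at (318–400,146), and the knob at (300,232) behind the gripper bar.

```bash
cat > fit.py <<'E'
from h import *
from scipy.optimize import least_squares
def circ(Q,r):
    return least_squares(lambda p:np.hypot(*(Q-p).T)-r,Q.mean(0),loss="soft_l1",f_scale=.001).x
for n in ("top","w1"):
    f=np.load(n+".npz"); P=f["P"]; im=f["im"]; g=im.max(2)
    Z=P[...,2]; A=np.hypot(P[...,0]-.615,P[...,1]-.02)
    m=(Z>.182)&(Z<.215)&(A<.14)
    m=cv2.morphologyEx(m.astype(np.uint8),cv2.MORPH_OPEN,np.ones((2,2)))>0
    H=m&(g<60)&(P[...,0]<.57)
    L=m&(P[...,0]>.575)
    hq=P[H][:,:2]
    cs,_=cv2.findContours(L.astype(np.uint8),cv2.RETR_EXTERNAL,cv2.CHAIN_APPROX_NONE)
    c=max(cs,key=len)[:,0]; c=c[(c[:,0]>1)&(c[:,0]<510)&(c[:,1]>1)&(c[:,1]<382)]
    B=P[c[:,1],c[:,0]]; B=B[(B[:,0]>.58)]
    o=circ(B[:,:2],.053)
    hc=(hq.min(0)+hq.max(0))/2; r=cv2.minAreaRect((hq*1000).astype(np.float32))
    v=o-r[0]/np.float32(1000); print(n,"lid",o.round(4),"zs",np.median(P[L][:,2]).round(4),"handle",r,"dist",np.linalg.norm(v).round(4),"yaw",np.degrees(np.arctan2(v[1],v[0])).round(2))
    # base front edge: first plate pixel
E
python3 fit.py
python3 - <<'E'
from h import *
f=np.load("w1.npz"); P=f["P"]; g=cv2.cvtColor(f["im"],cv2.COLOR_BGR2GRAY)
l=cv2.createLineSegmentDetector().detect(g)[0][:,0]
for a in l:
    if np.hypot(a[2]-a[0],a[3]-a[1])<35 or max(a[1],a[3])>215 or min(a[0],a[2])<255: continue
    i=a.round().astype(int); z=[P[min(i[1+k],383),min(i[k],511),2].round(3) for k in(0,2)]
    c=np.load("w1.npz")
    # slope in metres using cloud at both ends
    p,q=P[min(i[1],383),min(i[0],511)],P[min(i[3],383),min(i[2],511)]
    w=np.degrees(np.arctan2(*(q-p)[[1,0]]))
    print(a.round(0),z,p[:2].round(3),q[:2].round(3),"yaw mod 90",round((w+45)%90-45,2))
E
```

```text
top lid [0.6143 0.0172] zs 0.1934 handle ((542.2945556640625, 2.6492576599121094), (53.35824203491211, 18.854785919189453), 0.7363918423652649) dist 0.0734 yaw 11.41
w1 lid [ 0.6818 -0.0087] zs 0.1943 handle ((516.3380126953125, -15.92941665649414), (88.35675048828125, 30.10645294189453), 41.969146728515625) dist 0.1656 yaw 2.52
[317.  84. 314. 146.] [np.float64(0.058), np.float64(0.056)] [ 0.562 -0.008] [ 0.575 -0.082] yaw mod 90 10.08
[359.  55. 372.  93.] [np.float64(0.189), np.float64(0.177)] [0.566 0.001] [ 0.588 -0.023] yaw mod 90 42.83
[479. 124. 436. 123.] [np.float64(0.094), np.float64(0.014)] [ 0.748 -0.024] [ 0.748 -0.025] yaw mod 90 -10.0
[448. 214. 480. 127.] [np.float64(-0.002), np.float64(-0.001)] [ 0.822 -0.156] [ 0.822 -0.019] yaw mod 90 -0.19
[353.  34. 374.  -0.] [np.float64(0.156), np.float64(0.157)] [0.566 0.024] [0.577 0.052] yaw mod 90 -21.05
[265. 114. 264.   1.] [np.float64(-0.001), np.float64(-0.002)] [ 0.507 -0.053] [0.481 0.09 ] yaw mod 90 10.6
[363.   6. 321.   7.] [np.float64(0.012), np.float64(0.056)] [0.608 0.101] [0.549 0.075] yaw mod 90 23.19
[458. 177. 386. 179.] [np.float64(-0.001), np.float64(-0.002)] [ 0.816 -0.096] [ 0.708 -0.117] yaw mod 90 11.36
[314. 148. 313. 203.] [np.float64(0.054), np.float64(0.055)] [ 0.576 -0.085] [ 0.591 -0.159] yaw mod 90 11.43
[468. 127. 461. 172.] [np.float64(-0.003), np.float64(-0.002)] [ 0.806 -0.021] [ 0.818 -0.088] yaw mod 90 10.23
[460. 193. 474. 156.] [np.float64(0.004), np.float64(0.006)] [ 0.824 -0.119] [ 0.823 -0.061] yaw mod 90 0.47
```

```bash
python3 -m handwheel '[[0.087,0.024,0.04,0,0,0,0],[0.087,0.024,0.04,0,0,0,0],[0.087,0,0,0,0,0,0],[0.087,0,0,0,0,0,0]]'|head -2
python3 - <<'E'
from h import *
im,d,P,c=cloud("wrist"); cv2.imwrite("pics/w2.png",im); np.savez("w2.npz",im=im,P=P,K=c[0],R=c[1],t=c[2])
E
```

```text
time: 3.15
position: [0.5752, -0.0635, 0.2719]
```

View pics/w2.png

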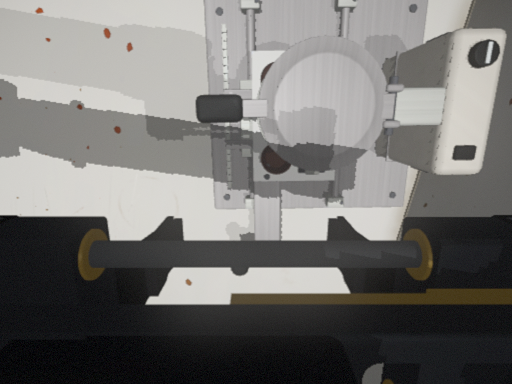

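The lid's outer edge spans columns 258–386, centred at (322,103). The handle is at (220,108), the hinge lugs at (395,88) and (395,125), and the knob is just visible at (240,266).

```bash
cat > fit2.py <<'E'
from h import *
from scipy.optimize import least_squares
f=np.load("w2.npz"); P,K,R,t,im=[f[k] for k in("P","K","R","t","im")]
def ray(u,v,z):
    C=-R.T@t; D=np.stack([(u-K[0,2])/K[0,0],(v-K[1,2])/K[1,1],np.ones_like(u)],-1)@R
    return C+D*((z-C[2])/D[...,2])[...,None]
Z=P[...,2]; v,u=np.mgrid[:384,:512].astype(float)
m=(Z>.17)&(Z<.225)&(v<200)
print("lid z", [np.median(Z[103-3:106,x-3:x+3]).round(4) for x in(264,280,322,360,380,255,220)])
E=[]
for a in np.radians(np.arange(0,360,3)):
    if min(abs(a-np.pi),a,2*np.pi-a)<np.radians(22): continue
    r=np.arange(48,80,.25); x=322+r*np.cos(a); y=103+r*np.sin(a)
    k=np.nonzero(~m[y.round().astype(int),x.round().astype(int)])[0]
    if len(k): E.append((x[k[0]],y[k[0]]))
E=np.array(E); Q=ray(E[:,0],E[:,1],.190)[:,:2]
s=least_squares(lambda p:np.hypot(*(Q-p[:2]).T)-p[2],[.615,.02,.053],loss="soft_l1",f_scale=.001)
print("lid circle",s.x.round(4),"rms",np.std(np.hypot(*(Q-s.x[:2]).T)).round(4),len(Q))
H=m&(im.max(2)<70)&(u<250)&(u>190)&(v>85)&(v<130)
c=cv2.minAreaRect(np.argwhere(H)[:,::-1].astype(np.float32)); print("handle px",c,np.median(Z[H]))
h=ray(np.array(c[0][0]),np.array(c[0][1]),.195)
w=s.x[:2]-h[:2]; print("handle",h.round(4),"dist",np.linalg.norm(w).round(4),"yaw",np.degrees(np.arctan2(w[1],w[0])).round(2))
def yaw(a,b,z):
    A,B=ray(np.array([a[0],b[0]],float),np.array([a[1],b[1]],float),z); w=np.degrees(np.arctan2(B[1]-A[1],B[0]-A[0])); return round((w+45)%90-45,2)
g=cv2.cvtColor(im,cv2.COLOR_BGR2GRAY)
for l in cv2.createLineSegmentDetector().detect(g)[0][:,0]:
    if np.hypot(l[2]-l[0],l[3]-l[1])>40 and max(l[1],l[3])<214 and l[0]>195: print(l.round(1),yaw(l[:2],l[2:],.012),yaw(l[:2],l[2:],.05))
o=s.x[:2]
E
python3 fit2.py
```

```text
lid z [np.float64(0.1911), np.float64(0.1944), np.float64(0.1959), np.float64(0.1951), np.float64(0.1921), np.float64(0.1914), np.float64(0.1966)]
lid circle [0.6168 0.018  0.0525] rms 0.003 90
handle px ((218.5, 108.5), (27.0, 45.0), 90.0) 0.19620681134972753
handle [0.5348 0.0032 0.195 ] dist 0.0834 yaw 10.27
[195.6  94.5 238.1  93.7] 10.46 10.46
[213.7 206.8 209.7 133.1] 10.39 10.39
[436.8 173.8 478.1 172.6] 11.27 11.27
[500.6  28.4 460.6  28.5] 9.65 9.65
[481.1 164.9 505.9  34.2] 10.15 10.15
[445.6  87.3 403.1  87.7] 10.0 10.0
[255.6 180.9 333.1 179.8] 10.35 10.35
[441.2 117.6 432.8 169.3] 9.36 9.36
[452.2  36.4 444.6  90.3] 10.59 10.59
[4.279e+02 4.000e-01 4.228e+02 4.070e+01] 10.06 10.06
[401.9 206.5 348.1 207.2] 10.39 10.39
[246.3  76.9 244.6  16.9] 10.86 10.86
[207.6  90.7 204.6  38.1] 10.5 10.5
```

```bash
python3 -m handwheel '[[0.087,-0.0486,-0.0094,0,0,0,0],[0.087,-0.0486,-0.0094,0,0,0,0],[0.087,-0.0486,-0.0094,0,0,0,0],[0.087,-0.0486,-0.0094,0,0,0,0],[0.087,-0.0486,-0.0094,0,0,0,0],[0.087,0,0,0,0,0,0],[0.087,0,0,0,0,0,0]]'|head -2
python3 - <<'E'
from h import *
im,d,P,c=cloud("wrist"); cv2.imwrite("pics/w3.png",im); np.savez("w3.npz",im=im,P=P,K=c[0],R=c[1],t=c[2])
Z=P[...,2]; m=(Z>.075)&(Z<.11)&(np.hypot(P[...,0]-.572,P[...,1]+.191)<.03)&(im.max(2)<90)
Q=P[m]; print(m.sum(),Q.mean(0),(Q.min(0)+Q.max(0))/2,np.ptp(Q,axis=0)); T=Q[Q[:,2]>.09]; print(len(T),T.mean(0),(T.min(0)+T.max(0))/2,np.ptp(T,axis=0))
(x,y),r=cv2.minEnclosingCircle(np.argwhere(m)[:,::-1].astype(np.float32)); print(x,y,r)
s=ctrl.get_state(); print(s["position"],Ro.from_rotvec(s["tool_rot"]).as_matrix().round(4))
E
```

```text
time: 4.08
position: [0.5695, -0.3096, 0.2726]
389 [ 0.5759933  -0.19340791  0.09213776] [ 0.57618679 -0.19260761  0.08609449] [0.02259371 0.02350139 0.01901234]
343 [ 0.57605604 -0.19262175  0.09285356] [ 0.5762537  -0.19274919  0.09280181] [0.0224599  0.02284415 0.00559771]
277.5 73.5 12.020915031433105
[ 0.57003984 -0.30838231  0.27287309] [[-1.686e-01  9.857e-01  1.000e-04]
 [ 9.857e-01  1.686e-01  1.000e-04]
 [ 1.000e-04  1.000e-04 -1.000e+00]]
```

View pics/w3.png

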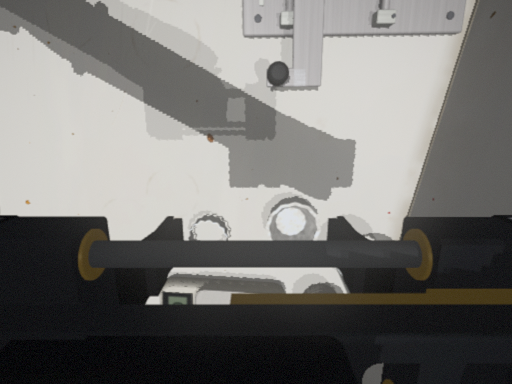

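The knob is at (277,73), clear of the dish at (290,220) and the cutter at (210,232). I'll go over it and down.

```bash
python3 -m handwheel '[[0.087,0.0378,0.0085,0,0,0,0],[0.087,0.0378,0.0085,0,0,0,0],[0.087,0.0378,0.0085,0,0,0,0],[0.087,0,0,0,0,0,0],[0.087,0,0,0.05,0,0,0],[0.087,0,0,0.05,0,0,0],[0.087,0,0,0.05,0,0,0],[0.087,0,0,0.04,0,0,0],[0.087,0,0,0.02,0,0,0],[0.087,0,0,0,0,0,0],[0.087,0,0,0,0,0,0]]'; python3 -m handwheel '[[0.0,0,0,0,0,0,0],[0.0,0,0,0,0,0,0],[0.0,0,0,0,0,0,0],[0,0,0,0,0,0,0],[0,0,0,0,0,0,0],[0,0,0,0,0,0,0]]' 25
```

```text
time: 5.5
position: [0.5779, -0.1932, 0.0645]
tool_rot: [2.023, 2.399, 0.001]
ft_force: [0.2, -0.7, -0.4]
grip_width: 0.997
grip_force: 0.0
time: 6.25
position: [0.5764, -0.1928, 0.0625]
tool_rot: [-2.025, -2.401, 0.0]
ft_force: [-0.4, 0.1, 0.5]
grip_width: 0.402
grip_force: 0.0
```

```bash
python3 -m handwheel '[[0.0,0,0,0,0,0,0],[0.0,0,0,0,0,0,0],[0.0,0,0,0,0,0,0],[0,0,0,0,0,0,0]]'; python3 -m handwheel '[[0,-0.0064,-0.0033,0,0,0,0],[0,-0.0064,-0.0033,0,0,0,0],[0,-0.0064,-0.0033,0,0,0,0],[0,-0.0064,-0.0033,0,0,0,0],[0,-0.0064,-0.0033,0,0,0,0],[0,-0.0064,-0.0033,0,0,0,0],[0,0,0,0,0,0,0],[0,0,0,0,0,0,0],[0,0,0,0,0,0,0]]'
python3 -c "
from h import *
s=ctrl.get_state(); print(s['time'],s['position'],s['grip_width'])"
```

```text
time: 6.75
position: [0.5763, -0.1929, 0.0625]
tool_rot: [-2.025, -2.401, 0.001]
ft_force: [-1.5, -0.5, 0.7]
grip_width: 0.272
grip_force: 25.0
time: 7.88
position: [0.5627, -0.2354, 0.0625]
tool_rot: [2.026, 2.4, -0.003]
ft_force: [-1.4, -3.2, -0.1]
grip_width: 0.274
grip_force: 25.0
7.875 [ 0.56271851 -0.23538988  0.06253963] 0.2739605742300505
```

Run:
```python
from h import *
im,d,P,c=cloud("wrist"); np.savez("w4.npz",im=im,P=P,K=c[0],R=c[1],t=c[2])
yaw=np.radians(10.35); M=np.array([[np.cos(yaw),-np.sin(yaw)],[np.sin(yaw),np.cos(yaw)]]); o=np.array([.6168,.018])
def q(x,y,z): return proj(c,[*(o+M@[x,y]),z]).round().astype(int)
# expected overlay for target 1: tray centre at (-.024,-.048)
tc=np.array([-.024,-.048])
b=im.copy()
pts=np.array([q(*(tc+[a*.054,e*.08]),.055) for a,e in((1,1),(1,-1),(-1,-1),(-1,1))]); cv2.polylines(b,[pts],True,(0,255,0),1)
for a,e in((1,1),(1,-1),(-1,-1),(-1,1),(1,0),(-1,0)):
    cc=tc+[a*.024,e*.048]; cv2.polylines(b,[np.array([q(cc[0]+.0205*np.cos(k),cc[1]+.0205*np.sin(k),.072) for k in np.linspace(0,6.28,30)])],True,(0,255,255),1)
cv2.polylines(b,[np.array([q(.053*np.cos(k),.053*np.sin(k),.190) for k in np.linspace(0,6.28,60)])],True,(0,0,255),1)
cv2.imwrite("pics/w4.png",b)
```

```text
(no output)
```

View pics/w4.png

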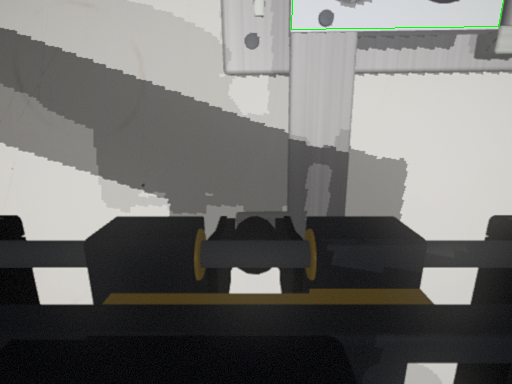

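The predicted tray outline (green) lies on the real tray corner at (291,30) to about a pixel, so the left shell is centred. I'll hold it, then move to the right shell.

```bash
python3 -m handwheel '[[0,0,0,0,0,0,0],[0,0,0,0,0,0,0],[0,0,0,0,0,0,0],[0,0,0,0,0,0,0],[0,0,0,0,0,0,0],[0,0,0,0,0,0,0],[0,0,0,0,0,0,0],[0,0,0,0,0,0,0],[0,0,0,0,0,0,0],[0,0,0,0,0,0,0]]'; python3 -m handwheel '[[0,0.008,0.0039,0,0,0,0],[0,0.008,0.0039,0,0,0,0],[0,0.008,0.0039,0,0,0,0],[0,0.008,0.0039,0,0,0,0],[0,0.008,0.0039,0,0,0,0],[0,0.008,0.0039,0,0,0,0],[0,0.008,0.0039,0,0,0,0],[0,0.008,0.0039,0,0,0,0],[0,0.008,0.0039,0,0,0,0],[0,0.008,0.0039,0,0,0,0],[0,0.008,0.0039,0,0,0,0],[0,0.008,0.0039,0,0,0,0]]'
python3 -m handwheel '[[0,0,0,0,0,0,0],[0,0,0,0,0,0,0],[0,0,0,0,0,0,0]]'
python3 - <<'E'
from h import *
s=ctrl.get_state(); print(s['time'],s['position'],s['joint_positions'])
im,d,P,c=cloud("wrist")
yaw=np.radians(10.35); M=np.array([[np.cos(yaw),-np.sin(yaw)],[np.sin(yaw),np.cos(yaw)]]); o=np.array([.6168,.018])
def q(x,y,z): return proj(c,[*(o+M@[x,y]),z]).round().astype(int)
tc=np.array([.024,.048]); b=im.copy()
pts=np.array([q(*(tc+[a*.054,e*.08]),.055) for a,e in((1,1),(1,-1),(-1,-1),(-1,1))]); cv2.polylines(b,[pts],True,(0,255,0),1)
for a,e in((1,1),(1,-1),(-1,-1),(-1,1)):
    cc=tc+[a*.024,e*.048]; cv2.polylines(b,[np.array([q(cc[0]+.0205*np.cos(k),cc[1]+.0205*np.sin(k),.072) for k in np.linspace(0,6.28,30)])],True,(0,255,255),1)
cv2.polylines(b,[np.array([q(.053*np.cos(k),.053*np.sin(k),.190) for k in np.linspace(0,6.28,60)])],True,(0,0,255),1)
cv2.imwrite("pics/w5.png",b)
E
```

```text
time: 9.18
position: [0.5634, -0.2341, 0.0625]
tool_rot: [-2.025, -2.401, 0.0]
ft_force: [-1.5, -2.0, -0.1]
grip_width: 0.274
grip_force: 25.0
time: 10.68
position: [0.5935, -0.131, 0.0625]
tool_rot: [-2.025, -2.401, 0.0]
ft_force: [-1.2, -4.1, 0.1]
grip_width: 0.273
grip_force: 25.0
time: 11.05
position: [0.5941, -0.1304, 0.0626]
tool_rot: [2.025, 2.402, 0.003]
ft_force: [1.7, 2.5, -3.0]
grip_width: 0.271
grip_force: 25.0
11.05 [ 0.59410234 -0.13037182  0.06257576] [ 0.68488565  0.43148281 -0.62897173  1.71926168  0.28074421  1.08133404
  0.13663233]
```

View pics/w5.png

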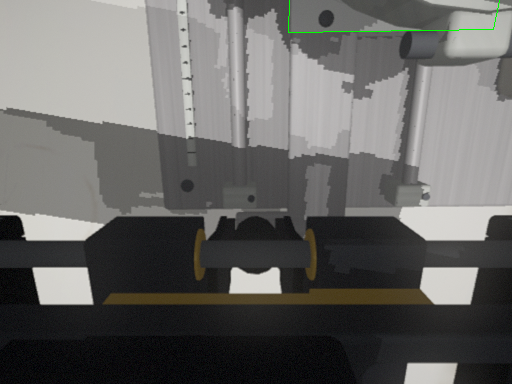

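The outline again meets the tray corner at (290,32), so the right shell is centred. I'll hold it, let go, then rise.

```bash
python3 -m handwheel '[[0,0,0,0,0,0,0],[0,0,0,0,0,0,0],[0,0,0,0,0,0,0],[0,0,0,0,0,0,0],[0,0,0,0,0,0,0],[0,0,0,0,0,0,0],[0,0,0,0,0,0,0],[0,0,0,0,0,0,0],[0,0,0,0,0,0,0],[0,0,0,0,0,0,0]]'; python3 -m handwheel '[[0.06,0,0,0,0,0,0],[0.06,0,0,0,0,0,0],[0.06,0,0,0,0,0,0],[0.06,0,0,0,0,0,0],[0.06,0,0,0,0,0,0],[0.06,0,0,0,0,0,0]]';python3 -m handwheel '[[0.06,0,0,-0.03,0,0,0],[0.06,0,0,-0.05,0,0,0],[0.06,0,0,-0.05,0,0,0],[0.06,0,0,-0.05,0,0,0],[0.06,0,0,-0.04,0,0,0],[0.06,0,0,0,0,0,0],[0.06,0,0,0,0,0,0]]'
python3 - <<'E'
from h import *
im,d,P,c=cloud("top"); Z=P[...,2]
m=(Z>.075)&(Z<.11)&(np.hypot(P[...,0]-.594,P[...,1]+.13)<.03); print(m.sum(),P[m].mean(0) if m.any() else '')
print(ctrl.get_state()["position"])
E
```

```text
time: 12.35
position: [0.5934, -0.1315, 0.0625]
tool_rot: [2.025, 2.401, -0.0]
ft_force: [1.6, 2.8, -1.9]
grip_width: 0.272
grip_force: 25.0
time: 13.1
position: [0.5934, -0.1316, 0.0625]
tool_rot: [2.025, 2.401, -0.0]
ft_force: [-0.6, -0.2, -0.4]
grip_width: 0.681
grip_force: 0.0
time: 13.98
position: [0.593, -0.1315, 0.2818]
tool_rot: [-2.025, -2.401, 0.001]
ft_force: [-0.4, -0.5, -0.9]
grip_width: 0.687
grip_force: 0.0
2 [ 0.59179736 -0.12010191  0.08890327]
[ 0.59269715 -0.1315366   0.281131  ]
```

```bash
python3 -m handwheel '[[0.06,0,0,0,0,0,9.95],[0.06,0,0,0,0,0,9.95],[0.06,0,0,0,0,0,9.95],[0.06,0,0,0,0,0,9.95],[0.06,0,0,0,0,0,9.95],[0.06,0,0,0,0,0,9.95],[0.06,0,0,0,0,0,9.95],[0.06,0,0,0,0,0,9.95],[0.06,0,0,0,0,0,9.95],[0.06,0,0,0,0,0,0],[0.06,0,0,0,0,0,0]]'
python3 - <<'E'
from h import *
s=ctrl.get_state(); R=Ro.from_rotvec(s["tool_rot"]).as_matrix(); print(R.round(4),s["joint_positions"]); print(R.T@(np.array([.5342,.0029,.178])-s["position"]))
im,d,P,c=cloud("top"); Z=P[...,2]
m=(Z>.075)&(Z<.11)&(np.hypot(P[...,0]-.594,P[...,1]+.13)<.03); print(m.sum(),P[m].mean(0) if m.any() else '')
E
```

```text
time: 15.4
position: [0.593, -0.1314, 0.2816]
tool_rot: [-3.128, -0.283, 0.002]
ft_force: [-0.4, 0.6, 0.8]
grip_width: 0.691
grip_force: 0.0
[[ 9.838e-01  1.793e-01 -1.600e-03]
 [ 1.793e-01 -9.838e-01  4.000e-04]
 [-1.500e-03 -6.000e-04 -1.000e+00]] [ 0.5760081   0.24417918 -0.48638543  1.45610413  0.11362111  1.47096821
 -1.30010622]
[-0.03362791 -0.14265029  0.10371578]
0
```

```bash
python3 -m handwheel '[[0.06,-0.0112,-0.0476,0,0,0,0],[0.06,-0.0112,-0.0476,0,0,0,0],[0.06,-0.0112,-0.0476,0,0,0,0],[0.06,0,0,0,0,0,0],[0.06,0,0,0,0,0,0]]'
python3 - <<'E'
from h import *
s=ctrl.get_state(); R=Ro.from_rotvec(s["tool_rot"]).as_matrix(); print(s["position"],R.T@(np.array([.5342,.0029,.178])-s["position"]))
im,d,P,c=cloud("wrist"); Z=P[...,2]
m=(Z>.185)&(Z<.215)&(np.hypot(P[...,0]-.534,P[...,1]-.003)<.035)&(im.max(2)<70)
if m.any(): Q=P[m]; print(m.sum(),(Q.min(0)+Q.max(0))/2,np.ptp(Q,axis=0))
im,d,P,c=cloud("top"); Z=P[...,2]
m=(Z>.075)&(Z<.11)&(np.hypot(P[...,0]-.594,P[...,1]+.13)<.03); Q=P[m]; print("knob",m.sum(),(Q.min(0)+Q.max(0))/2 if len(Q) else '')
E
```

```text
time: 16.08
position: [0.5353, 0.0023, 0.2826]
tool_rot: [3.128, 0.279, 0.0]
ft_force: [2.5, -1.2, 0.5]
grip_width: 0.687
grip_force: 0.0
[0.53528775 0.00228149 0.28259082] [-0.00097591 -0.00092511  0.10458966]
917 [0.53558542 0.00335321 0.1930675 ] [0.03751941 0.02579684 0.01044713]
knob 40 [ 0.58977557 -0.13025696  0.08814052]
```

```bash
python3 -m handwheel '[[0.06,0,0,0.05,0,0,0],[0.06,0,0,0.04,0,0,0],[0.06,0,0,0.014,0,0,0],[0.06,0,0,0,0,0,0],[0.06,0,0,0,0,0,0]]';python3 -m handwheel '[[0,0,0,0,0,0,0],[0,0,0,0,0,0,0],[0,0,0,0,0,0,0],[0,0,0,0,0,0,0],[0,0,0,0,0,0,0],[0,0,0,0,0,0,0],[0,0,0,0,0,0,0],[0,0,0,0,0,0,0]]' 25
python3 - <<'E'
import numpy as np
r=.140;a0=np.radians(1.4)
p=[(-r*np.cos(a0+t),r*np.sin(a0+t)) for t in np.radians(np.arange(0,61,5))]
print(np.diff(p,axis=0).round(4))
E
```

```text
time: 16.8
position: [0.5365, 0.003, 0.1803]
tool_rot: [3.129, 0.278, 0.004]
ft_force: [0.4, -0.3, 0.1]
grip_width: 0.685
grip_force: 0.0
time: 17.8
position: [0.5348, 0.0048, 0.1785]
tool_rot: [-3.127, -0.28, 0.001]
ft_force: [-1.3, 4.9, 0.6]
grip_width: 0.249
grip_force: 25.0
[[0.0008 0.0122]
 [0.0019 0.0121]
 [0.0029 0.0119]
 [0.004  0.0116]
 [0.0049 0.0112]
 [0.0059 0.0107]
 [0.0068 0.0101]
 [0.0077 0.0095]
 [0.0085 0.0088]
 [0.0092 0.008 ]
 [0.0099 0.0072]
 [0.0105 0.0063]]
```

```bash
python3 -m handwheel '[[0,0.0008,0,-0.0122,0,0,0],[0,0.0019,0,-0.0121,0,0,0],[0,0.0029,0,-0.0119,0,0,0],[0,0.004,0,-0.0116,0,0,0],[0,0.0049,0,-0.0112,0,0,0],[0,0.0059,0,-0.0107,0,0,0],[0,0,0,0,0,0,0],[0,0,0,0,0,0,0]]'
```

```text
time: 18.8
position: [0.5545, 0.0084, 0.2476]
tool_rot: [-3.127, -0.281, 0.003]
ft_force: [-1.6, 4.8, -1.2]
grip_width: 0.25
grip_force: 25.0
```

```bash
python3 -m handwheel '[[0,0.0068,0,-0.0101,0,0,0],[0,0.0077,0,-0.0095,0,0,0],[0,0.0085,0,-0.0088,0,0,0],[0,0.0092,0,-0.008,0,0,0],[0,0.0099,0,-0.0072,0,0,0],[0,0.0105,0,-0.0063,0,0,0],[0,0,0,0,0,0,0],[0,0,0,0,0,0,0],[0,0,0,0,0,0,0]]'
python3 - <<'E'
from h import *
im,d,P,c=cloud("scene"); cv2.imwrite("pics/s2.png",cv2.resize(im[130:260,200:360],None,fx=4.5,fy=4.5,interpolation=cv2.INTER_CUBIC))
yaw=np.radians(10.35); M=np.array([[np.cos(yaw),-np.sin(yaw)],[np.sin(yaw),np.cos(yaw)]]); o=np.array([.6168,.018])
for n in("top","scene","wrist"):
    im,d,P,c=cloud(n); Q=P.reshape(-1,3); L=np.c_[(Q[:,:2]-o)@M,Q[:,2]]
    k=(abs(L[:,1])<.055)&(L[:,0]>-.03)&(L[:,0]<.056)&(L[:,2]>.205)&(L[:,2]<.30); A=L[k]
    # disc points: perpendicular distance to 60deg plane through hinge
    th=np.degrees(np.arctan2(A[:,2]-.1885,.056-A[:,0])); r=np.hypot(A[:,2]-.1885,.056-A[:,0]); s=(r>.06)&(r<.105)&(th<80)&(th>40)
    print(n,s.sum(),np.percentile(th[s],[10,25,50,75,90]).round(1) if s.any() else '')
    m=(P[...,2]>.075)&(P[...,2]<.11)&(np.hypot(P[...,0]-.594,P[...,1]+.13)<.03); B=P[m]; print("knob",m.sum(),(B.min(0)+B.max(0))/2 if len(B) else '')
s=ctrl.get_state(); h=np.array(s["position"]); h[2]+=.0135; l=(h[:2]-o)@M; print(l,h, np.degrees(np.arctan2(h[2]-.1885,.056-l[0]))-1.4,np.hypot(h[2]-.1885,.056-l[0]))
E
```

```text
time: 19.92
position: [0.6059, 0.0178, 0.2974]
tool_rot: [-3.127, -0.281, 0.004]
ft_force: [-2.3, 5.0, -1.4]
grip_width: 0.252
grip_force: 25.0
top 0 
knob 40 [ 0.5887992  -0.13012498  0.08755621]
scene 118 [57.1 57.7 58.3 58.8 59.7]
knob 52 [ 0.58975472 -0.1331244   0.08748779]
wrist 5944 [60.6 61.4 63.4 64.7 65.7]
knob 324 [ 0.59403546 -0.13026365  0.08527532]
[-0.01074119  0.00174817] [0.60591951 0.01778995 0.31092188] 60.00194280030709 0.13943278985060317
```

View pics/s2.png

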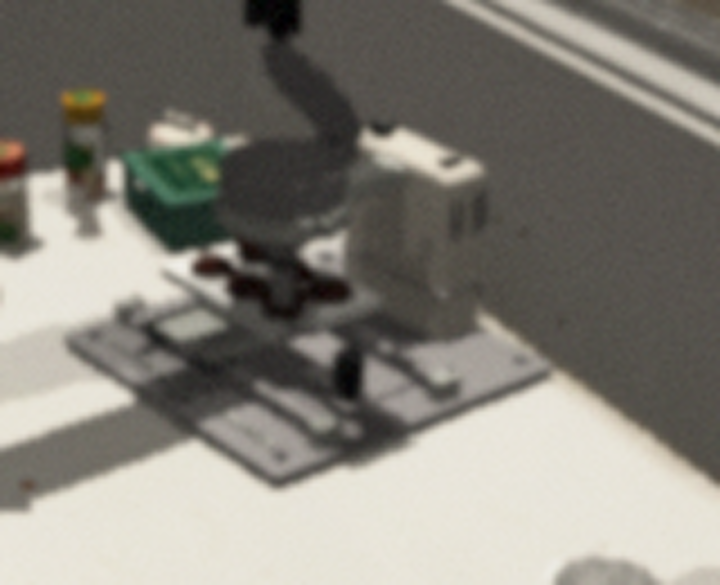

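The lid stands open in the fingers at about (310,90), with the tray and knob (350,375) unmoved. The scene cloud (58°), the wrist cloud (63°, dome side) and the hand geometry (60°) agree on about 60°. I'll hold it and hand in.

```bash
python3 -m handwheel '[[0,0,0,0,0,0,0],[0,0,0,0,0,0,0],[0,0,0,0,0,0,0],[0,0,0,0,0,0,0],[0,0,0,0,0,0,0],[0,0,0,0,0,0,0],[0,0,0,0,0,0,0],[0,0,0,0,0,0,0]]' && python3 -c "
from bench import ctrl
print(ctrl.close_job())"
```

```text
time: 21.12
position: [0.6059, 0.0178, 0.2974]
tool_rot: [-3.127, -0.281, 0.004]
ft_force: [-2.6, 5.6, -0.8]
grip_width: 0.248
grip_force: 25.0
the job is handed in; nothing more can be done
None
```

The job is handed in at 21 s: both open shells were centred under the nozzle in turn with the lid shut, the tray was left on the right shell with the knob released, and the gripper is still holding the lid at about 60 degrees; the judge's verdict was not shown.

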